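# Scoop the game-night dice into the tub

### The arm

A 6-joint arm with a two-finger parallel gripper is mounted at the origin on the work surface. World frame = base frame: x ahead of the robot, y to its left, z up, the work surface at z = 0. Lengths are in m, angles in rad, forces in N, time in s.
With the tool pointing down it reaches from about 0.35 to 0.775 m from the base axis. Payload 7.3 kg.
Tool frame: the origin (TCP) lies at the very end of the fingers, on their centre line; the grasp point (between the pads) lies 19 mm behind it; z points along the fingers, y is the line along which they close (so a half turn about z gives the same grasp; the last joint's range is limited). The gripper opens to 92 mm and grips with 3 to 60 N. Pads are 19 mm wide; open, the fingers measure 130 mm over their backs; the gripper's body (75 mm by 190 mm) begins 47 mm behind the grasp point.
Start: joints at [-1.343, 0.342, 1.524, -0, 1.275, -0.146], TCP at [0.192, -0.489, 0.227] pointing down, gripper open.
Joint ranges: [-2.53, 2.53], [-0.77, 2.02], [0.04, 2.7], [-1, 4.14], [0.28, 2.66], [-3.11, 3.11]. Speed limits (rad/s): [2.57, 2.57, 3.14, 3.14, 3.14, 3.14].

### API

Orientations are given as a unit quaternion [w, x, y, z].
In Python, from plant import ctrl gives the robot as it stands. Calls block until the motion is done:
- ctrl.move_pose(position, orientation): joint-space move of the TCP to a pose.
- ctrl.servo_line(position, velocity=0.15, ori=None): straight line of the TCP; ori=None keeps the orientation; velocity is the mean speed in m/s.
- ctrl.movej(angles): joint-space move.
- ctrl.set_gripper(opening, grip_force=None): finger opening in m; grip_force is the grip in N (None keeps the last); returns when the fingers have stopped.
- ctrl.wait(seconds).
- ctrl.solve_ik(position, orientation): joint angles nearest the present ones, or None.
- ctrl.get_obs(): the state.
- ctrl.grab_frame(name): name is "scene" or "top" or "wrist"; returns the picture (420x560x3 uint8, blue, green, red); there is no depth.
- ctrl.camera_info(name): a dict with "intrinsics" (3x3 intrinsics, pixels), "distortion" ([k1, k2, p1, p2, k3] as OpenCV has them; the pictures are not rectified), "camera_from_world" (4x4, takes a point from world to camera coordinates). Camera axes: x right, y down, z forward; pixel columns grow to the right and rows downward; lengths in m; the calibration is good to about 2 mm. A picture is of the moment at which its call begins: read the wrist's pose just before it. camera_info takes no time and is no camera call; for the wrist camera it gives the pose at the moment of the call.
A pose or a line that the arm cannot do raises ctrl.Unreachable and nothing moves.
- ctrl.close_job(): hands the job in; it is judged then, once.
Trained networks look in the newest picture that a camera, given by its name, has taken for a name from the list of things; names that differ only in an ending like _2 or _b are one class to them, and where a whole thing is asked for, a point or a joint stands for the part that bears it (a point fixed in the world has none). Each returns a list of dicts, best first, with "confidence" (0 to 1); they miss things now and then, are a little off and sometimes report something else, mostly with a low value. They report only what shows in the picture. A call takes as long as a camera call. They do not tell look-alikes from the thing itself.
- ctrl.boxes_of(camera, thing): "centre" ([x, y, z] in m, in world coordinates, good to about 4 mm: the middle of the surface that is visible of it).
The state is a dict: "t": time; "joint_positions": joint angles; "joint_vel": joint speeds; "joint_efforts": joint torques, N m; "position": TCP position; "tool_rot": TCP orientation; "wrist_force": force on the tool from outside, world axes, zero at the start; "ft_torque": the same for the moment, N m; "gripper_width": finger opening in m; "finger_force": force on a finger pad.
Only numpy, scipy, OpenCV 4.12 (cv2) and the standard library are available. Lean on these libraries where they do the work, as an engineer would, in place of code of your own. Each camera call takes 0.05 s, during which the arm holds its last target. There are 200 camera calls.

### The job

The library's game table needs its dice: take the scoop from the cork mat, scoop at least four of the five dice out of the grey bin and tip them into the open white tub, then stand the scoop back upright on the mat and let go of it. Do not touch the dice with the gripper and do not leave a die anywhere but in the tub or the bin; leave the tub and everything else on the desk where it stands.

Things in the scene. Friction and masses are not known exactly. Their poses are not given: they have to be found in the camera images.
- scoop: Scoop, 120 g: open-fronted aluminium pan with a wooden handle; stands by itself on the mat. Origin: centre of the pan's flat underside; +x to the open nose, z up. Pan x -40 to +40 mm, sheet 2 mm thick: flat floor y -28 to +28 mm, then sides flaring out at 45 degrees to y +-52, z 24 mm along the whole length; back wall at x -40, 27 mm high
- scoop_grip (a point): Good grip point on the scoop handle, at x -78.6, z 68 mm in the scoop's frame. The handle is a straight bar 18 mm wide (along the scoop's y: pinch it across this), 12 mm thick, 95 mm long; its centre line rises from x -40, z 22 mm to x -101, z 95 mm, leaning back 40 degrees from vertical; this point is 60 mm up along it
- mat: Flat cork mat fixed on the desk, 160 (x) by 130 (y) by 3 mm thick, the scoop's place. Origin: centre of its underside (on the desk), z up
- bin: Grey bin fixed on the desk, with the dice. Origin: centre of its underside (on the desk); +x to its far end, z up. 203 (x) by 132 (y) mm. Floor at z 4 mm, flat for y +-31, sides then rise at 45 degrees to y +-62, z 35 mm; from x 70 mm the back slopes up at 52 degrees to z 39 mm at x 97.5. Outer walls 4 mm thick, 45 mm high, the near one (x -99.5) only 18 mm high
- bin_shelf (a point): Centre of the underside of a small fixed shelf over the bin's far end, at x 94.5, z 150 mm in the bin's frame: 75 (x) by 170 (y) mm, with two flat books on it, up to z 191 mm. It stands on two legs at x 86 to 98 mm, y 77 to 83 mm either side of the bin
- tub: Open round white tub, loose, 600 g: outside diameter 112 mm at the foot and 130 mm at the rim, 68 mm high, walls 5 mm, inner floor 6 mm above the desk. Origin: centre of its underside, z up
- die0: Ivory-coloured polished stone twenty-sided die, 18 mm across flats (23 mm across corners), 11 g, smooth and slippery (friction about 0.25). Origin: its centre. At the start it lies in the bin, on its flat floor, at x 0 to 55 mm in the bin's frame
- die1: Ivory-coloured polished stone twenty-sided die, 18 mm across flats (23 mm across corners), 11 g, smooth and slippery (friction about 0.25). Origin: its centre. At the start it lies in the bin, on its flat floor, at x 0 to 55 mm in the bin's frame
- die2: Ivory-coloured polished stone twenty-sided die, 18 mm across flats (23 mm across corners), 11 g, smooth and slippery (friction about 0.25). Origin: its centre. At the start it lies in the bin, on its flat floor, at x 0 to 55 mm in the bin's frame
- die3: Ivory-coloured polished stone twenty-sided die, 18 mm across flats (23 mm across corners), 11 g, smooth and slippery (friction about 0.25). Origin: its centre. At the start it lies in the bin, on its flat floor, at x 0 to 55 mm in the bin's frame
- die4: Ivory-coloured polished stone twenty-sided die, 18 mm across flats (23 mm across corners), 11 g, smooth and slippery (friction about 0.25). Origin: its centre. At the start it lies in the bin, on its flat floor, at x 0 to 55 mm in the bin's frame
- tin: Bystander: closed round metal tin with a lid, diameter 114 mm, 78 mm high. Origin: centre of its underside
- mug: Bystander: white mug, diameter 76 mm, 90 mm high, handle towards its +y. Origin: centre of its underside
- stapler: Bystander: black stapler, 130 (x) by 34 by 47 mm high. Origin: centre of its underside
- pawn: Bystander: wooden pawn, diameter 30 mm, 47 mm high. Origin: centre of its underside
- gamebox: Bystander: cardboard game box, 130 (x) by 190 (y) by 45 mm high. Origin: centre of its underside
- books: Bystander: stack of three books, 150 (x) by 210 (y) by 75 mm high. Origin: centre of its underside
Mind the look-alikes: they are no part of the job. Leave any blue or red look-alike of the tub alone.

How it is judged:
By the outcome, as a careful person would: the job done as asked, in the order asked, and still so for the second after the job is handed in, with the robot touching nothing.
It also fails if it takes over 62 s, if anything falls off the work surface, if the arm or the gripper's body presses on something with over 40 N, if the wrist force passes 120 N, or if a joint passes its speed limit or range.

## Working session

There is one attempt and no reset: what is moved stays moved. The work goes in short steps, each a Python script; the robot and the scene stay as the last script left them, time stands still between calls to the robot, and variables do not carry over. Pictures are saved under pics/ and viewed, at most 10 in all, crops included, and the job is handed in when it is done.

```bash
mkdir -p pics; ls; python3 - <<'E'
from plant import ctrl
import cv2,numpy as np
for c in ["scene","top"]:
    cv2.imwrite(f"pics/{c}0.png",ctrl.grab_frame(c))
    for n in ["scoop","scoop_grip","mat","bin","bin_shelf","tub","die0","tin","mug","gamebox","books","stapler","pawn"]:
        try: print(c,n,[(np.round(d["centre"],3).tolist(),round(d["confidence"],2)) for d in ctrl.boxes_of(c,n)][:7])
        except Exception as e: print(c,n,e)
print(ctrl.get_obs()["t"])
E
```

```text
pics
scene scoop [([0.513, -0.213, 0.009], 0.63)]
scene scoop_grip [([0.512, -0.215, 0.012], 0.8)]
scene mat [([0.579, -0.223, 0.004], 0.61), ([0.621, 0.232, 0.156], 0.39)]
scene bin [([0.618, 0.231, 0.158], 0.8)]
scene bin_shelf [([0.619, 0.23, 0.157], 0.78), ([0.642, 0.013, 0.081], 0.36)]
scene tub [([0.3, -0.33, 0.035], 0.96), ([0.696, -0.274, 0.036], 0.95), ([0.466, -0.021, 0.035], 0.92), ([0.237, 0.219, 0.028], 0.9), ([0.294, -0.169, 0.037], 0.76)]
scene die0 [([0.579, 0.238, 0.016], 0.45), ([0.585, 0.212, 0.017], 0.4)]
scene tin [([0.641, 0.013, 0.084], 0.69)]
scene mug [([0.775, 0.13, 0.048], 0.89)]
scene gamebox [([0.607, 0.47, 0.044], 0.95)]
scene books [([0.63, -0.45, 0.068], 0.8)]
scene stapler [([0.754, -0.106, 0.05], 0.7)]
scene pawn []
top scoop [([0.516, -0.214, 0.011], 0.9), ([0.574, 0.226, 0.027], 0.25)]
top scoop_grip [([0.52, -0.217, 0.014], 0.69)]
top mat [([0.569, -0.224, 0.005], 0.85)]
top bin [([0.574, 0.225, 0.03], 0.75)]
top bin_shelf [([0.573, 0.223, 0.028], 0.77), ([0.77, 0.135, 0.037], 0.72)]
top tub [([0.736, -0.265, 0.004], 0.87), ([0.31, -0.166, 0.006], 0.72), ([0.314, -0.335, 0.009], 0.6), ([0.257, 0.229, 0.012], 0.59), ([0.748, -0.108, 0.049], 0.51)]
top die0 []
top tin [([0.618, 0.008, 0.077], 0.97)]
top mug [([0.774, 0.135, 0.039], 0.92)]
top gamebox [([0.588, 0.468, 0.043], 0.82)]
top books [([0.59, -0.463, 0.075], 0.78)]
top stapler [([0.751, -0.107, 0.049], 0.8), ([0.487, -0.013, 0.007], 0.53), ([0.77, 0.133, 0.038], 0.42)]
top pawn [([0.519, -0.214, 0.014], 0.5), ([0.559, 0.078, 0.014], 0.44)]
1.4
```

View pics/scene0.png

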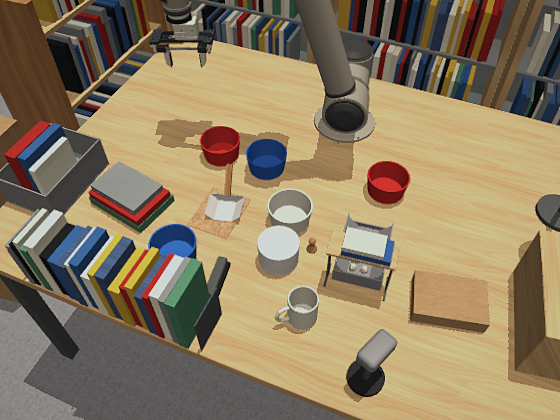

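View pics/top0.png

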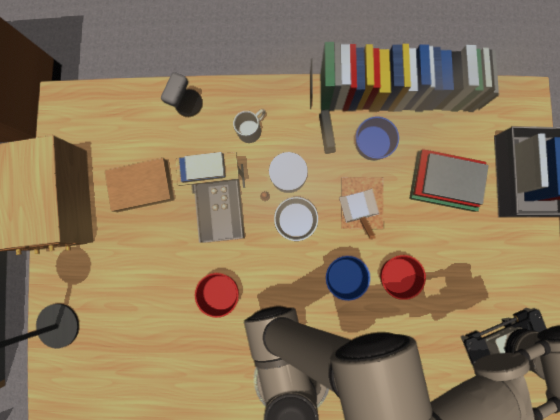

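Scene picture: the white open tub is at (289,210). Its look-alikes are the closed white tin (278,250), the mug (301,307), blue tubs (266,158) and (172,243), and red tubs (220,145) and (387,181). The only scoop is on the mat at (225,207), and the bin is under the shelf at (360,265). In the top picture the tub is at (296,218), the scoop at (360,207) with its handle towards (367,232), and the dice near (220,197). My choice is the open white tub. Next I'll take close wrist views.

```bash
cat > h.py <<'E'
from plant import ctrl
import cv2,numpy as np
from scipy.spatial.transform import Rotation as R
def q(Rm):
    x=Rm.as_quat(); return [x[3],x[0],x[1],x[2]]
def down(yaw): return q(R.from_euler('z',yaw)*R.from_euler('x',np.pi))
def proj(ci,P):
    T=np.array(ci["camera_from_world"]); 
    return cv2.projectPoints(np.atleast_2d(P).astype(float),cv2.Rodrigues(T[:3,:3])[0],T[:3,3],np.array(ci["intrinsics"]),np.array(ci["distortion"]))[0].reshape(-1,2)
def unproj(ci,uv,z):
    uv=np.atleast_2d(uv).astype(float); z=np.broadcast_to(z,len(uv)); T=np.array(ci["camera_from_world"])
    n=cv2.undistortPoints(uv.reshape(-1,1,2),np.array(ci["intrinsics"]),np.array(ci["distortion"])).reshape(-1,2)
    d=np.c_[n,np.ones(len(n))]@T[:3,:3]; c=-T[:3,:3].T@T[:3,3]
    return c+d*((z-c[2])/d[:,2])[:,None]
E
python3 - <<'E'
from h import *
ci=ctrl.camera_info("top");print(np.round(ci["camera_from_world"],3).tolist(),ci["intrinsics"])
print("tub rim",unproj(ci,[[296,218]],.068),"scoop h",unproj(ci,[[360,207],[367,230]],.02),"bin",unproj(ci,[[198,240],[242,237]],.018))
o=ctrl.get_obs(); ci=ctrl.camera_info("wrist"); T=np.array(ci["camera_from_world"]); print(o["tool_rot"],ci["intrinsics"])
w,x,y,z=o["tool_rot"]; Rt=R.from_quat([x,y,z,w]).as_matrix()
print("cam in tool",Rt.T@(-T[:3,:3].T@T[:3,3]-o["position"]), np.round(Rt.T@T[:3,:3].T,3))
for p in [([.47,-.21,.33],0),([.47,-.21,.33],np.pi/2),([.47,.2,.33],0),([.47,.2,.33],np.pi),([.47,-.21,.33],np.pi)]: print(p,ctrl.solve_ik(p[0],down(p[1])))
E
```

```text
[[-0.001, -1.0, -0.025, 0.021], [-0.997, 0.003, -0.083, 0.51], [0.083, 0.025, -0.996, 1.196], [0.0, 0.0, 0.0, 1.0]] [[401.30094923   0.         284.48252334]
 [  0.         401.30094923 211.30680196]
 [  0.           0.           1.        ]]
tub rim [[ 0.48656658 -0.01457027  0.068     ]] scoop h [[ 0.52266537 -0.20918133  0.02      ]
 [ 0.45279651 -0.22926801  0.02      ]] bin [[0.42322853 0.28450199 0.018     ]
 [0.43243405 0.14938236 0.018     ]]
[4.74179319e-05 9.82583816e-01 1.85819920e-01 7.48110778e-06] [[348.7503787    0.         279.82713731]
 [  0.         348.7503787  211.39381931]
 [  0.           0.           1.        ]]
cam in tool [ 7.32590388e-02  6.04129555e-05 -1.57996552e-01] [[-0.001 -0.962 -0.273]
 [ 1.    -0.001  0.001]
 [-0.001 -0.273  0.962]]
([0.47, -0.21, 0.33], 0) [-5.69159494e-01  2.63723431e-01  1.35204243e+00 -4.44089210e-16
  1.52582680e+00  1.00163683e+00]
([0.47, -0.21, 0.33], 1.5707963267948966) [-0.56915949  0.26372343  1.35204243  0.          1.5258268  -0.56915949]
([0.47, 0.2, 0.33], 0) [ 2.52183612e-01  2.55816236e-01  1.36267641e+00 -4.44089210e-16
  1.52310001e+00  1.82297994e+00]
([0.47, 0.2, 0.33], 3.141592653589793) [ 0.25218361  0.25581624  1.36267641  0.          1.52310001 -1.31861271]
([0.47, -0.21, 0.33], 3.141592653589793) [-0.56915949  0.26372343  1.35204243  0.          1.5258268  -2.13995582]
```

```bash
python3 - <<'E'
from h import *
import pickle
out={}
for n,p in [("bin",[.40,.21,.30]),("scoop",[.42,-.21,.30])]:
    ctrl.move_pose(p,down(np.pi)); ctrl.wait(.2)
    ci=ctrl.camera_info("wrist"); im=ctrl.grab_frame("wrist"); cv2.imwrite(f"pics/w_{n}.png",im); out[n]=ci
    cv2.imwrite(f"pics/w_{n}_v.png",cv2.resize(im,(800,600)))
    for t in (["die0","bin","bin_shelf"] if n=="bin" else ["scoop","scoop_grip","mat"]):
        print(n,t,[(np.round(d["centre"],3).tolist(),round(d["confidence"],2)) for d in ctrl.boxes_of("wrist",t)][:7])
    print(ctrl.get_obs()["t"])
pickle.dump(out,open("ci.pkl","wb"))
E
```

```text
bin die0 [([0.528, 0.209, 0.019], 0.72), ([0.55, 0.21, 0.022], 0.59), ([0.522, 0.233, 0.018], 0.44), ([0.501, 0.219, 0.014], 0.28)]
bin bin [([0.498, 0.218, 0.012], 0.8)]
bin bin_shelf [([0.5, 0.223, 0.009], 0.81)]
4.3917
scoop scoop [([0.516, -0.212, 0.014], 0.58)]
scoop scoop_grip []
scoop mat [([0.5, -0.246, 0.007], 0.93)]
6.3417
```

View pics/w_bin_v.png

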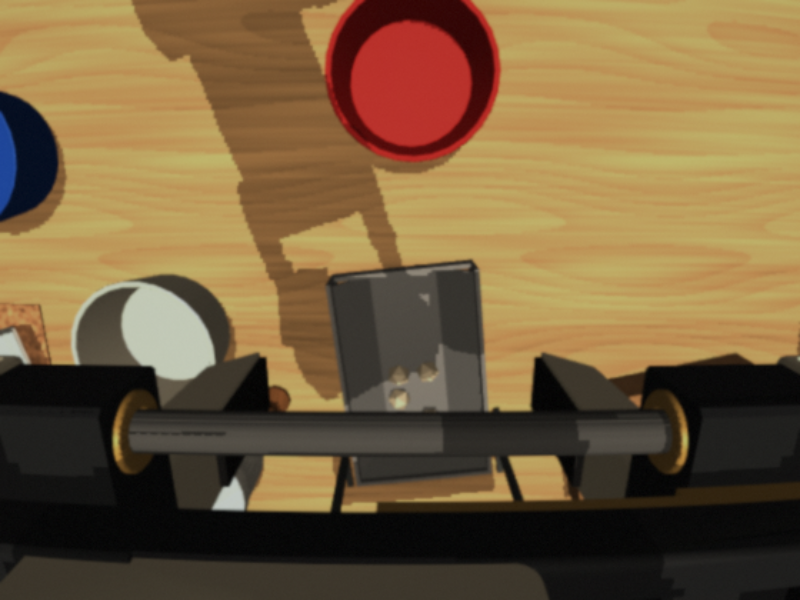

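View pics/w_scoop_v.png

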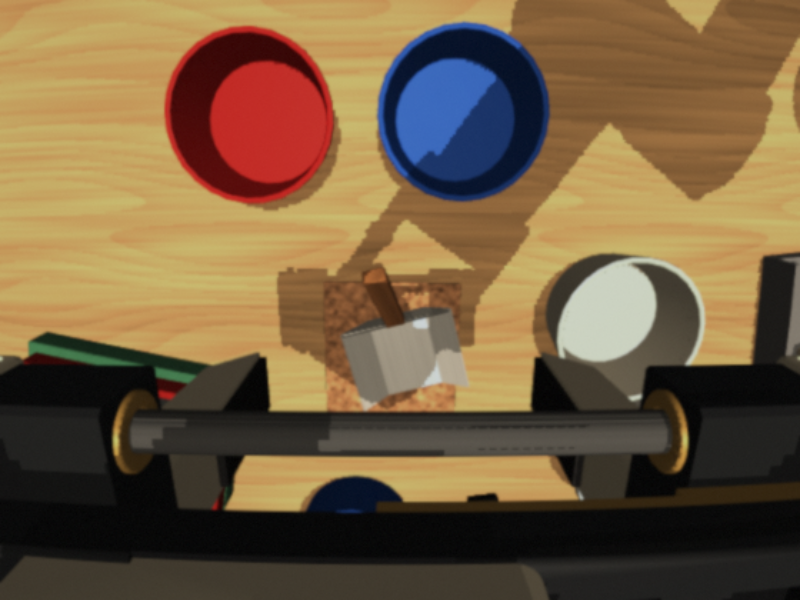

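Wrist view of the bin: near edge from (330,276) to (476,263), dice at about (400,375), (428,372) and (399,398), with the other two likely behind the gripper rod. Wrist view of the scoop: pan centred at (405,355), handle end at (375,270), nose pointing down the picture (+x, turned slightly towards +y). I'll make one enlarged crop of each to pick corners.

```bash
python3 - <<'E'
import cv2,numpy as np
a=cv2.imread("pics/w_scoop.png")[175:295,220:340]; b=cv2.imread("pics/w_bin.png")[175:355,220:360]; 
t=cv2.imread("pics/top0.png")[145:250,170:260]
A=cv2.resize(a,None,fx=3.3,fy=3.3,interpolation=cv2.INTER_CUBIC); B=cv2.resize(b,None,fx=3.3,fy=3.3,interpolation=cv2.INTER_CUBIC)[:594,:400]
c=np.zeros((600,800,3),np.uint8); c[:A.shape[0],:A.shape[1]]=A; c[:B.shape[0],400:400+B.shape[1]]=B
T=cv2.resize(t[:62],None,fx=3.2,fy=3.2,interpolation=cv2.INTER_CUBIC); c[400:400+T.shape[0],:T.shape[1]]=T
cv2.imwrite("pics/crop1.png",c)
E
```

```text
(no output)
```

View pics/crop1.png

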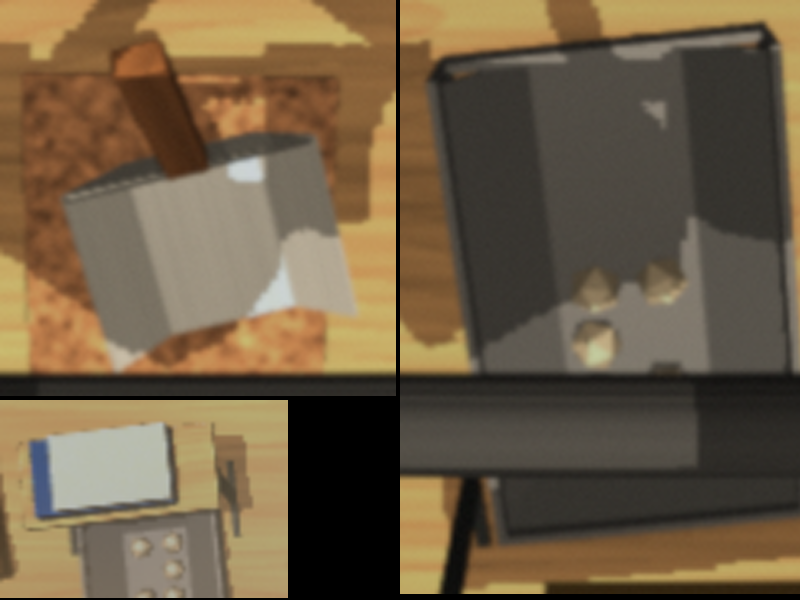

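```bash
cat > fit.py <<'E'
from h import *
import pickle
from scipy.optimize import least_squares
C=pickle.load(open("ci.pkl","rb"))
def crop(u,v,off=0): return [(u-off)/3.3+220-.35,v/3.3+175-.35]
def fit(ci,model,px,g,z0):
    m=np.array(model)/1000
    f=lambda p:(proj(ci,np.c_[p[0]+m[:,0]*np.cos(p[2])-m[:,1]*np.sin(p[2]),p[1]+m[:,0]*np.sin(p[2])+m[:,1]*np.cos(p[2]),m[:,2]+z0])-np.array(px))
    s=least_squares(lambda p:f(p).ravel(),g,loss="soft_l1"); return s.x,f(s.x)
ts=C["scoop"]
s,r=fit(ts,[[-40,-52,24],[-40,52,24],[40,-52,24],[40,52,24],[40,-28,2],[40,28,2],[-101,0,95]],[crop(*p) for p in [(65,197),(318,138),(115,368),(357,314),(178,330),(290,305),(140,60)]],[.5,-.21,.2],.003)
print("scoop",s.round(4),r.round(1).tolist())
b,r=fit(C["bin"],[[-101.5,-66,45],[-101.5,66,45],[-101.5,-66,18],[-101.5,66,18],[101.5,-66,45],[101.5,66,45]],[crop(430,80,400),crop(778,44,400),crop(440,60,400),crop(765,25,400),[250,338.5],[343,331]],[.52,.21,0],0)
print("bin",b.round(4),r.round(1).tolist())
m,r=fit(ts,[[-80,-65,3],[-80,65,3]],[crop(22,75),crop(340,75)],[.5,-.22,0],0); print("mat",m.round(4),r.round(1).tolist())
top=ctrl.camera_info("top")
d=unproj(top,[[u/3.2+170-.35,(v-400)/3.2+145-.35] for u,v in [(141,546),(174,541),(174,568),(148,594),(173,594)]],.014)
w=unproj(C["bin"],[crop(596,289,400),crop(661,281,400),crop(597,342,400)],.014)
def inb(P):
    c,s_=np.cos(b[2]),np.sin(b[2]); q_=P[:,:2]-b[:2]; return np.c_[q_@[c,s_],q_@[-s_,c]].round(3).tolist()
print("dice top",inb(d),"wrist",inb(w))
for n,pts in [("scoop",[(557,320),(704,320),(630,258)]),("bin",[(73,343),(145,282)])]:
    P=unproj(C[n],[[u*.7,v*.7] for u,v in pts],.067); print("rim pts",n,P.round(4).tolist())
print("red rim/blue",unproj(ts,[[463*.7,112*.7],[249*.7,115*.7]],.065).round(3).tolist(),"pawn",unproj(top,[[265,196]],.02))
E
python3 fit.py
```

```text
scoop [ 0.5261 -0.2038  0.2452] [[-0.9, -0.6], [-0.1, -1.1], [-0.0, 0.8], [0.7, 0.5], [-1.9, 1.3], [2.4, 0.2], [0.1, -0.5]]
bin [0.5215 0.221  0.1027] [[-1.4, -0.6], [1.2, -0.7], [-1.4, 0.5], [1.9, 0.7], [-0.9, 0.8], [0.7, -0.3]]
mat [ 0.5366 -0.2169  0.0008] [[-0.2, 0.0], [0.2, 0.0]]
dice top [[0.057, 0.012], [0.058, -0.02], [0.032, -0.018], [0.01, 0.009], [0.007, -0.015]] wrist [[0.003, -0.014], [0.002, 0.014], [0.028, -0.016]]
rim pts scoop [[0.4733, -0.0789, 0.067], [0.4736, 0.0498, 0.067], [0.4206, -0.023, 0.067]]
rim pts bin [[0.4744, -0.0756, 0.067], [0.4202, -0.0013, 0.067]]
red rim/blue [[0.31, -0.162, 0.065], [0.312, -0.324, 0.065]] pawn [[0.55728093 0.079579   0.02      ]]
```

```bash
cat >> h.py <<'E'
SC=(.5261,-.2038,.2452); BIN=(.5215,.221,.1027); TUB=np.array([.486,-.0145])
def tool(nose,yaw,pitch):
    """TCP pose for the scoop's nose-bottom point (m, world), yaw (rad), pitch (deg, nose up +)"""
    Rs=R.from_euler('z',yaw)*R.from_euler('y',-np.radians(pitch))
    p=np.array(nose)+Rs.apply([-.1186,0,.049])
    return p,q(Rs*R.from_matrix(np.diag([-1.,1,-1])))
def binp(x,z,y=0):
    c,s=np.cos(BIN[2]),np.sin(BIN[2]); return np.array([BIN[0]+c*x-s*y,BIN[1]+s*x+c*y,z])
def home(dz=0): return tool([SC[0]+.04*np.cos(SC[2]),SC[1]+.04*np.sin(SC[2]),.003+dz],SC[2],0)
def lin(pose,v=.15): ctrl.servo_line(pose[0],v,ori=pose[1])
def F(): return np.round(ctrl.get_obs()["wrist_force"],1)
E
python3 - <<'E'
from h import *
T={"home":home(),"homeup":home(.1),"hover":tool(binp(-.03,.12),BIN[2],-15)}
for x,z,p in [(-.022,.006,-15),(-.012,.005,-15),(.005,.0045,-2),(.069,.0045,-2),(.084,.02,11),(.095,.038,24),(.06,.07,22),(-.04,.15,22)]: T[f"b{x}{p}"]=tool(binp(x,z),BIN[2],p)
for yw in (0,-30,-45,-60,-75,-90):
    y=np.radians(yw); n=[*(TUB-.03*np.array([np.cos(y),np.sin(y)])),.09]
    for p in (22,0,-25,-50): T[f"t{yw} {p}"]=tool(n,y,p)
for k,v in T.items():
    s=ctrl.solve_ik(*v); print(k,None if s is None else np.round(s,2).tolist())
E
```

```text
home [-0.61, 0.52, 1.8, -0.0, 0.82, -2.43]
homeup [-0.61, 0.38, 1.7, -0.0, 1.07, -2.43]
hover [0.28, 0.37, 1.6, 0.05, 1.43, -1.4]
b-0.022-15 [0.28, 0.52, 1.72, 0.05, 1.16, -1.42]
b-0.012-15 [0.28, 0.54, 1.69, 0.05, 1.17, -1.42]
b0.005-2 [0.3, 0.47, 1.88, 0.01, 0.83, -1.38]
b0.069-2 [0.28, 0.55, 1.72, 0.01, 0.91, -1.4]
b0.08411 [0.3, 0.49, 1.9, -0.07, 0.56, -1.31]
b0.09524 None
b0.0622 [0.35, 0.38, 2.1, -0.31, 0.3, -1.05]
b-0.0422 [0.43, 0.07, 2.21, -0.25, 0.51, -1.05]
t0 22 [-0.44, 0.05, 2.51, 0.62, 0.28, -2.58]
t0 0 [-0.27, 0.11, 2.12, -0.0, 0.91, -1.84]
t0 -25 [-0.18, 0.38, 1.69, -0.08, 1.51, -1.73]
t0 -50 [-0.14, 0.7, 1.28, -0.12, 2.03, -1.71]
t-30 22 [0.19, 0.16, 2.36, -0.67, 0.4, -0.26]
t-30 0 [-0.05, 0.16, 2.06, -0.0, 0.92, -1.09]
t-30 -25 [-0.2, 0.37, 1.69, 0.14, 1.49, -1.29]
t-30 -50 [-0.28, 0.67, 1.33, 0.21, 1.99, -1.33]
t-45 22 [0.33, 0.27, 2.2, -0.64, 0.6, 0.07]
t-45 0 [0.04, 0.21, 1.99, -0.0, 0.94, -0.75]
t-45 -25 [-0.21, 0.37, 1.7, 0.23, 1.45, -1.07]
t-45 -50 [-0.35, 0.64, 1.4, 0.35, 1.91, -1.16]
t-60 22 [0.39, 0.37, 2.02, -0.56, 0.78, 0.27]
t-60 0 [0.09, 0.27, 1.91, -0.0, 0.97, -0.43]
t-60 -25 [-0.21, 0.36, 1.71, 0.32, 1.38, -0.85]
t-60 -50 [-0.41, 0.59, 1.49, 0.49, 1.8, -1.01]
t-75 22 [0.39, 0.47, 1.84, -0.48, 0.95, 0.43]
t-75 0 [0.12, 0.33, 1.81, -0.0, 1.0, -0.15]
t-75 -25 [-0.22, 0.36, 1.72, 0.4, 1.3, -0.64]
t-75 -50 [-0.47, 0.54, 1.59, 0.61, 1.66, -0.88]
t-90 22 [0.36, 0.57, 1.65, -0.4, 1.1, 0.57]
t-90 0 [0.12, 0.4, 1.71, -0.0, 1.04, 0.12]
t-90 -25 [-0.22, 0.35, 1.73, 0.46, 1.2, -0.42]
t-90 -50 [-0.52, 0.48, 1.71, 0.73, 1.51, -0.78]
```

```bash
cat >> h.py <<'E'
LEAN=17
def tool(nose,yaw,pitch):
    Rs=R.from_euler('z',yaw)*R.from_euler('y',-np.radians(pitch))
    Rt=R.from_euler('y',np.radians(LEAN))*R.from_matrix(np.diag([-1.,1,-1]))
    p=np.array(nose)+Rs.apply(np.array([-.1186,0,.068])+Rt.apply([0,0,.019]))
    return p,q(Rs*Rt)
E
cat > ik.py <<'E'
from h import *
T={"home":home(),"hover":tool(binp(-.03,.12),BIN[2],-15)}
for x,z,p in [(-.022,.006,-15),(.069,.0045,-2),(.095,.038,24),(.06,.07,22),(-.04,.15,22)]: T[f"b{x} {p}"]=tool(binp(x,z),BIN[2],p)
for yw in (-30,-60):
    y=np.radians(yw); n=[*(TUB-.03*np.array([np.cos(y),np.sin(y)])),.09]
    for p in (22,0,-50): T[f"t{yw} {p}"]=tool(n,y,p)
for k,v in T.items():
    s=ctrl.solve_ik(*v); print(k,None if s is None else np.round(s,2).tolist())
E
python3 - <<'E'
from h import *
ctrl.move_pose(*home(.09)); lin(home(),.12)
print(F(),ctrl.get_obs()["t"])
ctrl.set_gripper(.012,60); o=ctrl.get_obs(); print(o["gripper_width"],o["finger_force"],F())
lin(home(.05),.15); ctrl.wait(.2); o=ctrl.get_obs(); print(o["gripper_width"],F(),np.round(o["ft_torque"],3),o["t"])
cv2.imwrite("pics/s1.png",cv2.resize(np.vstack([ctrl.grab_frame("scene")[120:270,150:350],]),(800,600),interpolation=cv2.INTER_CUBIC))
exec(open("ik.py").read())
E
```

```text
[-0.1 -0.8 -0.1] 7.9333
0.0170329307148567 59.99998390674591 [-1.   0.2  1.1]
0.017409557697046083 [ 0.1 -0.2 -1. ] [ 0.153 -0.286 -0.028] 9.7583
home [-0.49, 0.63, 1.61, -0.22, 1.13, -2.19]
hover [0.26, 0.54, 1.43, 0.08, 1.73, -1.43]
b-0.022 -15 [0.25, 0.68, 1.51, 0.08, 1.5, -1.45]
b0.069 -2 [0.25, 0.69, 1.48, 0.05, 1.3, -1.44]
b0.095 24 [0.29, 0.54, 1.85, -0.04, 0.64, -1.35]
b0.06 22 [0.3, 0.45, 1.88, -0.03, 0.73, -1.35]
b-0.04 22 [0.35, 0.17, 2.01, -0.03, 0.88, -1.3]
t-30 22 [0.02, 0.2, 2.2, -0.07, 0.66, -0.98]
t-30 0 [-0.14, 0.3, 1.91, 0.12, 1.21, -1.24]
t-30 -50 [-0.29, 0.83, 1.24, 0.27, 2.21, -1.32]
t-60 22 [0.19, 0.34, 1.99, -0.12, 0.79, -0.26]
t-60 0 [-0.08, 0.34, 1.85, 0.27, 1.14, -0.74]
t-60 -50 [-0.45, 0.74, 1.44, 0.6, 1.99, -1.05]
```

View pics/s1.png

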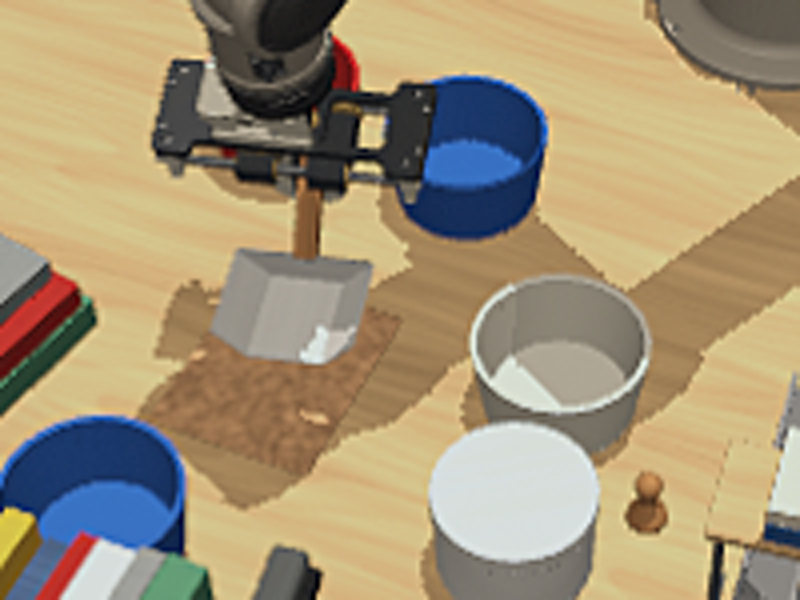

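The scoop is held level at (290,310) in that crop, with the tub clear at (560,360). Now I'll carry it over and sweep, watching the forces.

```bash
python3 - <<'E'
from h import *
lin(home(.15),.25); ctrl.move_pose(*tool(binp(-.03,.12),BIN[2],-15)); ctrl.wait(.2); f0=F(); print("free",f0,ctrl.get_obs()["t"])
lin(tool(binp(-.022,.03),BIN[2],-15),.15)
y=0.
for x,z,p in [(-.022,.0065,-15),(-.012,.0055,-15),(.005,.005,-2),(.015,.005,-2)]:
    lin(tool(binp(x,z,y),BIN[2],p),.06); print(x,F()-f0)
print(ctrl.get_obs()["t"])
E
```

```text
free [-0.5 -0.1 -1.3] 12.1583
-0.022 [0.2 0.6 0.6]
-0.012 [ 1.1 -0.2 -0.4]
0.005 [1.6 0.2 0.2]
0.015 [-0.2  0.4 -0.3]
14.675
```

```bash
python3 - <<'E'
from h import *
f0=np.array([-.5,-.1,-1.3])
for x,z in [(.03,.005),(.045,.005),(.055,.005),(.062,.005),(.067,.0052)]:
    lin(tool(binp(x,z),BIN[2],-2),.05); print(x,F()-f0)
cv2.imwrite("pics/w2.png",ctrl.grab_frame("wrist")); s=ctrl.grab_frame("scene")[225:300,310:410]
cv2.imwrite("pics/s2.png",cv2.resize(s,(800,600),interpolation=cv2.INTER_CUBIC))
print([(np.round(d["centre"],3).tolist(),round(d["confidence"],2)) for d in ctrl.boxes_of("scene","die0")],ctrl.get_obs()["t"])
E
```

```text
0.03 [ 0.1 -0.1 -0.9]
0.045 [ 0.2 -0.1 -0.1]
0.055 [ 0.4  0.2 -0.1]
0.062 [ 0.2  0.4 -0.9]
0.067 [ 0.3 -0.2 -0.9]
[] 16.6167
```

View pics/s2.png

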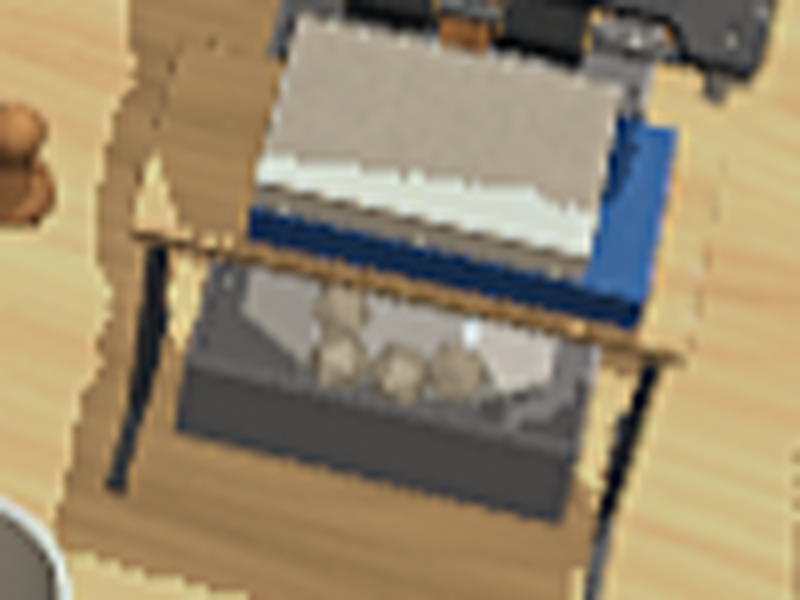

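Three dice sit at the nose at (340,355), (400,370) and (455,370), one is further back in the pan at (340,305), and the fifth is hidden. I'll advance in small steps until the nose touches the back slope.

```bash
python3 - <<'E'
from h import *
f0=np.array([-.5,-.1,-1.3])
x=.067
while x<.0775:
    x+=.0015; lin(tool(binp(x,.0052),BIN[2],-2),.04); ctrl.wait(.1); d=F()-f0; print(round(x,4),d)
    if np.hypot(d[0],d[2])>4: break
s=ctrl.grab_frame("scene")[225:300,310:410]
cv2.imwrite("pics/s3.png",cv2.resize(s,(800,600),interpolation=cv2.INTER_CUBIC)); print(ctrl.get_obs()["t"])
E
```

```text
0.0685 [ 0.6 -0.2 -0.5]
0.07 [ 0.1 -0.9 -0.5]
0.0715 [ 0.7  0.1 -0.1]
0.073 [-2.4 -0.1  1.1]
0.0745 [-6.  -1.1  3.5]
18.4167
```

View pics/s3.png

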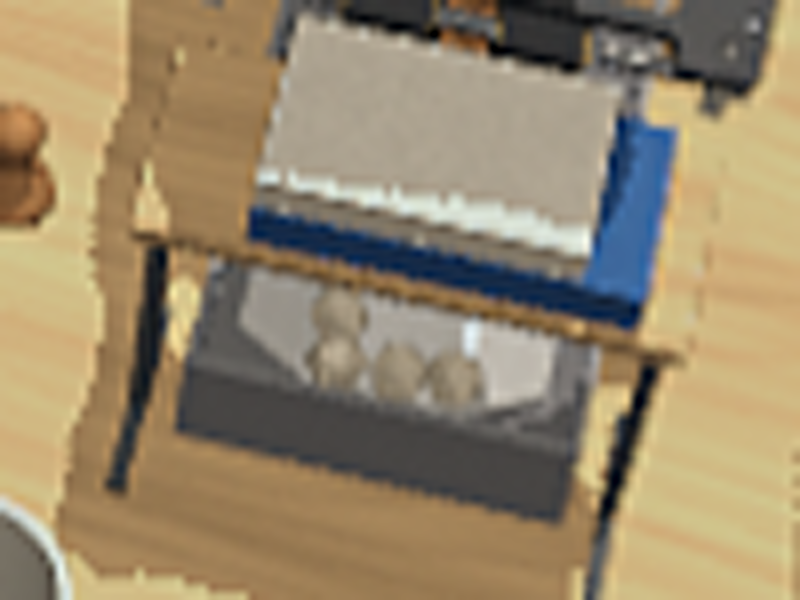

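All visible dice now sit on the pan's front, and the nose met the slope at x ≈ 72 mm. Next I'll tilt up along the slope.

```bash
python3 - <<'E'
from h import *
xs=lambda z:.0722+(z-.0052)/1.28-.001
for z in [.0075,.011,.015,.020,.025,.030,.036,.042]:
    p=np.degrees(np.arcsin(max(z-.0065,0)/.08))
    lin(tool(binp(xs(z),z),BIN[2],p),.06); print(z,round(p,1),F())
lin(tool(binp(.085,.06),BIN[2],26),.12)
lin(tool(binp(.0,.10),BIN[2],26),.15)
lin(tool(binp(-.05,.15),BIN[2],26),.2); ctrl.wait(.2)
print(F(),ctrl.get_obs()["t"])
t=ctrl.grab_frame("top"); s=ctrl.grab_frame("scene")
a=cv2.resize(t[140:260,160:320],(533,400),interpolation=cv2.INTER_CUBIC); b=cv2.resize(s[170:290,280:400],(400,400),interpolation=cv2.INTER_CUBIC)
cv2.imwrite("pics/c4.png",cv2.resize(np.hstack([a,b]),(800,343)))
for c in("top","scene"): print(c,[(np.round(d["centre"],3).tolist(),round(d["confidence"],2)) for d in ctrl.boxes_of(c,"die0")])
E
```

```text
0.0075 0.7 [ 0.5  0.5 -2.4]
0.011 3.2 [ 0.2  0.1 -2.3]
0.015 6.1 [-0.1 -0.2 -1.5]
0.02 9.7 [-0.3  0.  -1.6]
0.025 13.4 [-3.   0.  -0.6]
0.03 17.1 [-5.2 -0.7 -0.6]
0.036 21.6 [-7.1 -1.6 -0.9]
0.042 26.3 [-8.9 -2.4 -0.1]
[ 0.5  0.3 -1.8] 22.2667
top [([0.422, 0.218, 0.138], 0.62), ([0.425, 0.193, 0.139], 0.58), ([0.406, 0.209, 0.132], 0.56), ([0.402, 0.224, 0.138], 0.35)]
scene [([0.431, 0.199, 0.136], 0.61)]
```

View pics/c4.png

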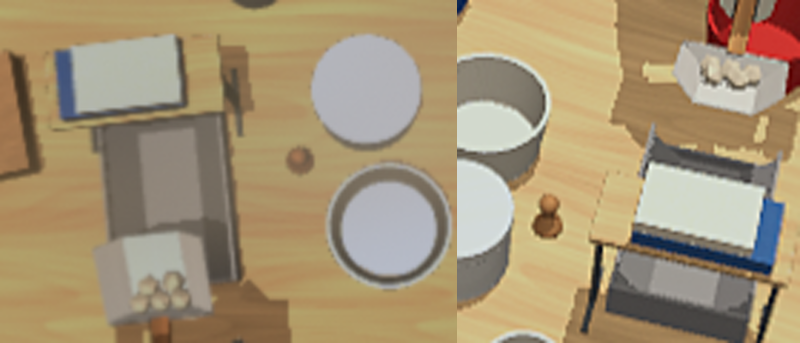

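All five dice are at the back of the raised pan, at (160,290) on the left and (730,72) on the right, and the bin floor at (170,180) is empty. I'll check numerically whether the scoop pitched in the grip.

```bash
python3 - <<'E'
from h import *
o=ctrl.get_obs(); w,x,y,z=o["tool_rot"]; Rt=R.from_quat([x,y,z,w]); g=np.array(o["position"])+Rt.apply([0,0,-.019])
Rrel=R.from_euler('y',np.radians(LEAN))*R.from_matrix(np.diag([-1.,1,-1])); Rs=Rt*Rrel.inv()
M=np.array([[-40,-52,24],[-40,52,24],[40,-52,24],[40,52,24],[40,-28,2],[40,28,2],[-40,-28,2],[-101,0,95]])/1e3-[-.0786,0,.068]
for d in (-8,0,8,16):
    P=g+(Rs*R.from_euler('y',-np.radians(d))).apply(M)
    a=(proj(ctrl.camera_info("top"),P)-[160,140])*2.857; b=(proj(ctrl.camera_info("scene"),P)-[280,170])*2.857+[457,0]
    print(d,a.round().astype(int).tolist(),b.round().astype(int).tolist())
print(o["gripper_width"],np.round(o["ft_torque"],3))
im=cv2.imread("pics/c4.png"); cv2.imwrite("pics/c4z.png",np.hstack([cv2.resize(im[210:343,80:230],(400,355),interpolation=cv2.INTER_CUBIC),cv2.resize(im[20:130,660:800],(400,314),interpolation=cv2.INTER_CUBIC)][:1]))
E
```

```text
-8 [[213, 317], [107, 328], [202, 238], [94, 249], [180, 234], [123, 240], [191, 313], [158, 410]] [[680, 43], [785, 66], [667, 83], [778, 107], [689, 108], [748, 121], [700, 67], [753, -37]]
0 [[212, 314], [105, 324], [199, 237], [89, 249], [176, 231], [118, 237], [189, 306], [159, 412]] [[680, 40], [786, 63], [670, 70], [782, 94], [691, 97], [751, 110], [700, 66], [753, -36]]
8 [[210, 311], [103, 322], [196, 239], [85, 251], [173, 230], [114, 236], [187, 301], [160, 414]] [[680, 37], [787, 60], [672, 55], [785, 79], [693, 83], [754, 97], [700, 64], [752, -33]]
16 [[209, 309], [100, 320], [194, 244], [80, 256], [169, 232], [109, 238], [185, 297], [161, 414]] [[681, 32], [788, 55], [676, 38], [789, 63], [696, 67], [758, 81], [701, 60], [752, -31]]
0.017140552054072295 [0.075 0.142 0.018]
```

The scoop hasn't slipped (the match is d ≈ 0). Now to the tub.

```bash
python3 - <<'E'
from h import *
Y=np.radians(-45); d=np.array([np.cos(Y),np.sin(Y)])
A=binp(-.05,.15); B=np.array([*(TUB-.03*d),.12])
for s in (.25,.5,.75,1): lin(tool(A+s*(B-A),BIN[2]+s*(Y-BIN[2]),26),.16)
print(ctrl.get_obs()["t"])
N=lambda z,back=.03:[*(TUB-back*d),z]
lin(tool(N(.095),Y,8),.12)
for p in (-2,-8,-12,-16,-20,-24,-28,-34,-42,-50): lin(tool(N(.088),Y,p),.10)
ctrl.wait(.4); print(F(),ctrl.get_obs()["t"])
t=ctrl.grab_frame("top"); cv2.imwrite("pics/t5.png",t)
print([(np.round(e["centre"],3).tolist(),round(e["confidence"],2)) for e in ctrl.boxes_of("top","die0")])
E
```

```text
23.9667
[ 0.3  0.4 -2.1] 27.7917
[]
```

```bash
python3 - <<'E'
from h import *
Y=np.radians(-45); d=np.array([np.cos(Y),np.sin(Y)])
lin(tool([*(TUB-.03*d),.13],Y,-50),.15); ctrl.wait(.3); print(F())
lin(tool([*(TUB-.03*d),.15],Y,-20),.2)
lin(tool([*(TUB-.12*d),.16],Y,-10),.2); ctrl.wait(.2)
t=ctrl.grab_frame("top"); cv2.imwrite("pics/t6.png",t)
print([(np.round(e["centre"],3).tolist(),round(e["confidence"],2)) for e in ctrl.boxes_of("top","die0")],F(),ctrl.get_obs()["t"])
s=ctrl.grab_frame("scene"); print([(np.round(e["centre"],3).tolist(),round(e["confidence"],2)) for e in ctrl.boxes_of("scene","die0")])
a=cv2.resize(t[150:270,180:340],(467,350),interpolation=cv2.INTER_CUBIC); b=cv2.resize(s[150:270,230:344],(333,350),interpolation=cv2.INTER_CUBIC)
cv2.imwrite("pics/c6.png",np.hstack([a,b]))
E
```

```text
[-1.5 -1.1 -1.7]
[] [ 0.6  0.5 -1.6] 30.275
[]
```

View pics/c6.png

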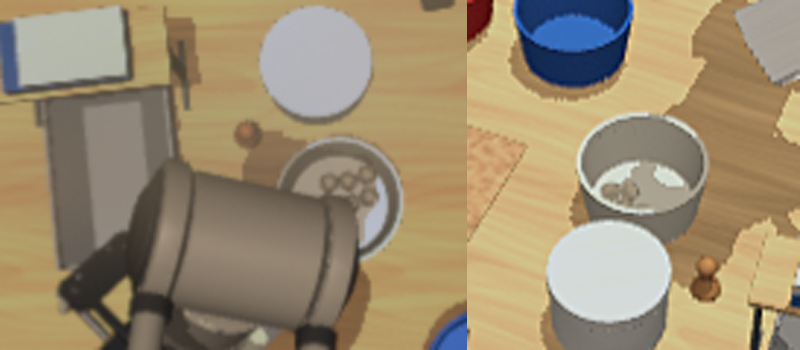

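Five dice show in the tub at (330,182), (348,180), (367,173), (352,197) and (369,197), and the bin is empty. Returning the scoop.

```bash
python3 - <<'E'
from h import *
Y=np.radians(-45); d=np.array([np.cos(Y),np.sin(Y)])
lin(tool([*(TUB-.12*d),.18],Y,0),.2)
ctrl.move_pose(*home(.16)); lin(home(.02),.2); ctrl.wait(.2); f0=F(); print("free",f0)
dz=.005
while dz>-.002:
    lin(home(dz),.03); ctrl.wait(.1); f=F()-f0; print(round(dz,4),f)
    if f[2]>2.: break
    dz-=.001
ctrl.set_gripper(.035); ctrl.wait(.3); ctrl.set_gripper(.085); print(F())
p=np.array(ctrl.get_obs()["position"])
lin((p+[0,0,.12],home()[1]),.12); ctrl.wait(.3)
ctrl.move_pose([.40,-.27,.33],down(np.pi)); ctrl.wait(.3)
print(ctrl.get_obs()["t"])
for c in ("top","scene"):
    im=ctrl.grab_frame(c); cv2.imwrite(f"pics/end_{c}.png",im)
    for n in ("scoop","die0","tub","mat"): print(c,n,[(np.round(e["centre"],3).tolist(),round(e["confidence"],2)) for e in ctrl.boxes_of(c,n)])
    i0=cv2.imread(f"pics/{c}0.png"); r=(slice(180,250),slice(330,400)) if c=="top" else (slice(160,240),slice(190,252))
    print(c,"scoop diff",cv2.absdiff(i0,im)[r].mean())
E
```

```text
free [-0.4  0.4 -1.5]
0.005 [ 0.2  0.3 -0.2]
0.004 [ 0.3 -0.7  0.3]
0.003 [0.4 0.4 0.5]
0.002 [ 0.2 -1.3  1.9]
0.001 [-1.  -1.6  4.3]
[-0.  -0.2  0.7]
39.6333
top scoop [([0.517, -0.212, 0.01], 0.82)]
top die0 []
top tub [([0.482, -0.009, 0.007], 0.96), ([0.26, 0.228, 0.009], 0.96), ([0.734, -0.265, 0.005], 0.93), ([0.305, -0.358, 0.037], 0.84), ([0.307, -0.166, 0.006], 0.73), ([0.517, -0.215, 0.011], 0.18)]
top mat [([0.571, -0.225, 0.0], 0.72)]
top scoop diff 25.461224489795917
scene scoop [([0.508, -0.216, 0.009], 0.86)]
scene die0 []
scene tub [([0.303, -0.33, 0.034], 0.84), ([0.292, -0.166, 0.035], 0.78), ([0.238, 0.217, 0.027], 0.63), ([0.698, -0.272, 0.037], 0.61)]
scene mat [([0.581, -0.22, 0.004], 0.94)]
scene scoop diff 17.653158602150537
```

The picture budget is spent, so I'll verify numerically that the scoop stands as at the start and that the tub hasn't moved.

```bash
python3 - <<'E'
import cv2,numpy as np
E=lambda im:cv2.GaussianBlur(cv2.morphologyEx(im,cv2.MORPH_GRADIENT,np.ones((3,3))),(3,3),0)
def m(c,n,y0,y1,x0,x1):
    a=cv2.imread(f"pics/{c}0.png");b=cv2.imread(f"pics/end_{c}.png")
    r=cv2.matchTemplate(E(b)[y0-8:y1+8,x0-8:x1+8],E(a)[y0:y1,x0:x1],cv2.TM_CCOEFF_NORMED); _,v,_,l=cv2.minMaxLoc(r); print(c,n,round(v,2),np.array(l)-8)
m("scene","pan",190,222,203,246);m("scene","handle",162,194,220,238);m("top","scoop",186,240,338,382);m("top","handle",218,240,358,376)
m("scene","tub",185,235,265,315);m("top","tub",192,245,270,322);m("scene","mug",285,330,272,322);m("top","pawn",187,205,257,274);m("top","tin",150,192,267,310)
# dice count: ivory blobs' gradient in the bin floor
for f in("top0","end_top"):
    g=cv2.imread(f"pics/{f}.png")[182:240,205:235]; print(f,"bin gradient",E(g).mean().round(1))
E
```

```text
scene pan 0.72 [0 0]
scene handle 0.65 [0 0]
top scoop 0.64 [0 0]
top handle 0.55 [-8  3]
scene tub 0.93 [0 0]
top tub 0.89 [0 0]
scene mug 1.0 [0 0]
top pawn 1.0 [0 0]
top tin 1.0 [0 0]
top0 bin gradient 12.1
end_top bin gradient 7.5
```

```bash
python3 -c "
from h import *
print(F(),ctrl.get_obs()['t']); print(ctrl.close_job())"
```

```text
[-0.6 -0.5  0.2] 40.1333
the job is handed in; nothing more can be done
None
```

I handed the job in at 40.1 s: all five dice appear to be in the white tub, and the scoop is back on the mat and released. My picture budget had run out by then, so I checked the scoop's final pose and that the tub hadn't moved by matching images, not by looking.

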